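# Hold the belt tensioner wound back for a belt change

## Task

The belt is about to go onto this small drive: free the yellow tensioner arm by turning the red lock knob a good quarter turn counter-clockwise (seen from above) as far as it goes, then swing the arm by its white roller against its spring, away from the two pulleys, fully onto the red stop pin. Finish while still holding it there, pressed against its stop and with the lock left free; do not disturb the slotted block, mallet, tool holder or cup beside it.

Things in the scene. Friction and masses are not known exactly. Their poses are not given: they have to be found in the camera images.
- drive_plate: Dark grey base plate, fixed to the bench, 12 mm thick, spanning its x -105 to 145 mm and y -175 to 275 mm. Origin on the bench under the tensioner arm's pivot. In its frame: pulleys (33 mm radius, tops at z 103 mm) at (100, -60) on a blue motor and (100, 230) on a dark housing; steel rest pin at (45, 56), 62 mm high. Position and yaw vary.
- stop_pin (a point): Top of the red stop pin on the plate, 12 mm diameter, 62 mm high, at (-50, 52) mm in the plate's frame. The side of the yellow bar rests against it, 70 mm from the pivot, when the arm is fully wound.
- swing_arm: Yellow tensioner arm with its white roller, one rigid piece turning about a vertical pivot (origin on the pivot axis, on the bench, z = 0). Its x axis points from the pivot to the roller. Flat bar 22 mm wide, 12 mm thick (top at z 58 mm), 125 mm to the roller; beyond the pivot a 60 mm tail, 16 mm wide, which the lock bolt blocks.
- pivot (a point): Point on the arm's vertical pivot axis, 58 mm above the bench (top of the bar).
- roller (a point): Centre (half-way up) of the white roller at the arm's end: upright cylinder, 32 mm diameter, z 66 to 100 mm, 125 mm from the pivot axis; it does not spin. Under it a thinner spacer, then the bar. It can be pinched from above in any direction or pushed from its side.
- tension_hinge (a joint): Angle of the tensioner arm, rad: 0 at rest on the steel pin, growing counter-clockwise seen from above to 0.96 at the hard stop (red pin). Arm direction is 1.1345 rad + this value, counter-clockwise from the plate's x axis. A spring always pulls it back to 0: 3.4 N at the roller at rest, 9 N at the stop. With the bolt in it moves only about 0.1 rad.
- knob_grip (a point): Grip point of the red wing knob on the grey lock housing (44 x 75 mm, top at z 60 mm): on its vertical axis, 86 mm above the bench, at (-4, -120) mm in the plate's frame. The wing to pinch is an upright bar 38 mm long (this point's x axis), 14 mm wide (its y axis), z 65 to 99 mm, on a 40 mm disc.
- lock_knob (a joint): Angle of the red lock knob, rad: 0 locked (wing along the plate's x axis), growing counter-clockwise seen from above to the end of its turn at 1.4. Draws the bolt back 17 mm per rad; the arm's tail is clear from about 1.0, properly free from 1.2. Starts between 0 and 0.25; friction 0.05 N m, stays where left. White line along the wing's top.
- slotted_block_center (a point): Bystander: centre of a dark steel block with slots across its top, 70 x 100 x 32 mm, 0.9 kg, between the plate and the robot.
- mallet_center (a point): Bystander: mallet with a wooden handle and white faces lying flat, 212 mm long, head 110 mm across, 34 mm high; point on its axis 44 mm towards the head from mid-length.
- tool_holder_center (a point): Bystander: steel tool holder standing on its flange, 60 mm diameter at the foot, 75 mm high; centre half-way up.
- cup_center (a point): Bystander: clear plastic cup, 72 mm diameter, 100 mm high; centre half-way up.

How it is judged:
By the outcome, as a careful person would: the job done as asked, in the order asked, and still so for the second after the job is handed in, while the arm keeps its last pose, push and grip.
It also fails if it takes over 42 s, if anything falls off the work surface, if the arm or the gripper's body presses on something with over 40 N, if the wrist force passes 120 N, or if a joint passes its speed limit or range.

## Robot

A 6-joint arm with a two-finger parallel gripper is mounted at the origin on the work surface. World frame = base frame: x ahead of the robot, y to its left, z up, the work surface at z = 0. Lengths are in m, angles in degrees, forces in N, time in s.
With the tool pointing down it reaches from about 0.35 to 0.975 m from the base axis. Payload 4.9 kg.
Tool frame: the origin (TCP) lies between the finger pads; the fingertips stand 25 mm ahead of it and the grasp point (between the pads) lies 6 mm ahead of it (r.finger_overhang is the distance from the TCP to the fingertips, in m); z points along the fingers, y is the line along which they close (so a half turn about z gives the same grasp; the last joint's range is limited). The gripper opens to 85 mm and grips with 20 to 120 N. Pads are 22 mm wide; open, the fingers measure 114 mm over their backs; the gripper's body (76 mm by 85 mm) begins 54 mm behind the grasp point. The pads swing forward as they close: fully open they stand 13 mm farther back than shut.
Start: joints at [69.385, 3.019, 92.412, -0, 84.569, -6.818], TCP at [0.149, 0.607, 0.256] pointing down, gripper open.
Joint ranges: [-172.51, 172.51], [-57.92, 126.97], [3.15, 148.05], [-58.71, 238.71], [5.1, 150.11], [-179.66, 179.66]. Speed limits (degrees/s): [147.25, 147.25, 180, 180, 180, 180].

## Interface

Orientations are given as a 3x3 rotation matrix whose columns are the frame's x, y, z axes.
In Python, from bench import readout, imaging, order, r gives the robot as it stands. The module is installed in compiled form; this text tells all that it offers.
- The arm moves only by the shell command python3 -m creep 'ROWS' [OPENING] [FORCE]. ROWS is JSON, a list that holds one entry, the list of rows, each a list of 6 numbers: the shift along the tool's x, y, z in mm, then the turn, a rotation vector about the tool's x, y, z in degrees. A call has 1 to 10 rows; each row shifts and turns the commanded pose from where the row before left it, along the tool's axes as they then stand; what a row does not reach is not made up. A row lasts 1/8 s, in which the tool goes at most 62.5 mm and 10.7 degrees, less where a joint would pass 70% of its speed; a pose out of reach is approached as far as the arm can. A call with a gripper value outside its range is refused whole. OPENING is the finger opening in mm, from 0 to 85.4, set as the call begins (- or left out, the last holds). The fingers move at their own pace and stop on an object; FORCE is the grip in N (left out, the last holds). Time passes only in rows, so rows that do not move let the fingers close. It gives the time, the measured TCP pose, the force, the opening and the grip force at its end, in the units of the state.
- readout.read_state(): the state, without advancing time (a new reading comes with each control period).
- imaging.capture(name): name is "scene" or "top" or "wrist"; returns a dict with "img" (480x640x3 uint8, blue, green, red), "mtx" (3x3 intrinsics, pixels), "rvec" (rotation vector, rad) and "tvec" (3), from world to camera coordinates, as OpenCV has them. Camera axes: x right, y down, z forward; pixel columns grow to the right and rows downward; lengths in m; the calibration is good to about 2 mm. A picture is of the moment at which its call begins. There is no depth.
- order.finish_job(): hands the job in; it is judged then, once.
The state is a dict: "clock": time; "q": joint angles; "dq": joint speeds; "effort": joint torques, N m; "tool_pos": TCP position; "tool_rot": TCP orientation; "ft_force": force on the tool from outside, world axes, zero at the start; "wrist_torque": the same for the moment, N m; "width": finger opening in m; "gripper_force": force on a finger pad.
Only numpy, scipy, OpenCV 4.12 (cv2) and the standard library are available. Lean on these libraries where they do the work, as an engineer would, in place of code of your own. Each camera call takes 0.05 s, during which the arm holds its last target. There are 200 camera calls.

## Working session

There is one attempt and no reset: what is moved stays moved. The work goes in short steps, Python scripts to look and compute and a shell command to move; the robot and the scene stay as the last step left them, time stands still between calls to the robot, and variables do not carry over. Pictures are saved under pics/ and viewed, at most 10 in all, crops included, and the job is handed in when it is done.

```bash
mkdir -p pics; python3 - <<'E'
from bench import readout, imaging
import cv2,pickle
for n in("scene","top"):
    c=imaging.capture(n); pickle.dump(c,open(n+".pkl","wb")); cv2.imwrite(f"pics/{n}0.png",c["img"])
    print(n,c["tvec"],c["rvec"],c["mtx"][0])
s=readout.read_state();print(s["clock"],s["tool_pos"],s["tool_rot"],s["ft_force"],s["width"])
E
```

```text
scene [-0.36205453 -0.28004187  1.21448016] [ 2.26095494  1.20598121 -0.39807075] [460.69547435   0.         324.63767784]
top [0.05299193 0.56414242 1.07347925] [ 2.16339172 -2.12030371  0.15697483] [597.52499224   0.         306.54408904]
0.1 [0.14889591 0.60648409 0.25517201] [[-9.71134494e-01  2.38531683e-01 -6.55659306e-04]
 [ 2.38532477e-01  9.71132995e-01 -1.72162491e-03]
 [ 2.26070298e-04 -1.82832537e-03 -9.99998303e-01]] [ 0.00056942 -0.09063278  0.04887839] 0.08543741137450611
```

View pics/top0.png

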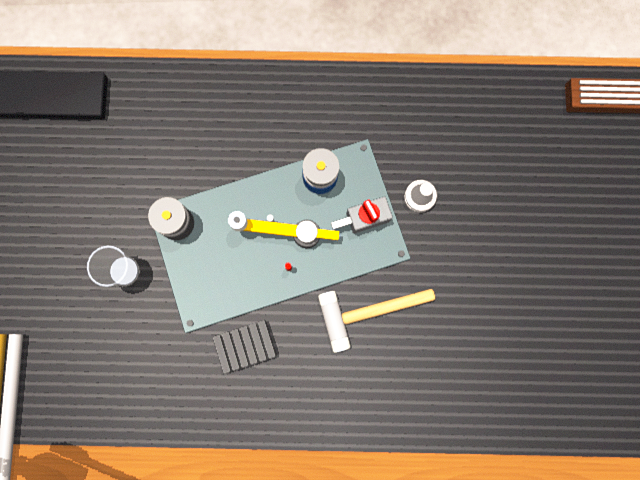

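View pics/scene0.png

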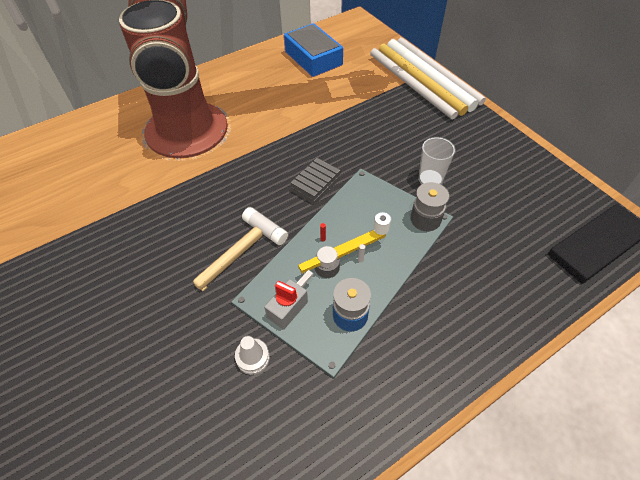

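The top view shows the plate centred near (280,235) with the roller at (237,220), pivot (307,233), red knob (370,211) and stop pin (288,266). The holder is at (421,196), cup (115,267), block (245,347) and mallet head (334,321). The scene view agrees, with the knob at (286,293) and the roller at (383,222).

```bash
cat > h.py <<'E'
import numpy as np,cv2
def ray(c,uv,z):
    R=cv2.Rodrigues(np.array(c["rvec"],float))[0]; t=np.array(c["tvec"],float).ravel()
    d=R.T@np.linalg.inv(c["mtx"])@np.array([uv[0],uv[1],1.]); o=-R.T@t
    return o+d*(z-o[2])/d[2]
def pix(c,p): return cv2.projectPoints(np.array([p],float),np.array(c["rvec"]),np.array(c["tvec"]),np.array(c["mtx"]),None)[0].ravel()
def red(c):
    h=cv2.cvtColor(c["img"],cv2.COLOR_BGR2HSV)
    return (((h[...,0]<6)|(h[...,0]>174))&(h[...,1]>150)&(h[...,2]>60)).astype(np.uint8)
def blobs(m,amin=15):
    n,l,s,ce=cv2.connectedComponentsWithStats(m); return [(s[i,4],ce[i].round(1),s[i,:4]) for i in range(1,n) if s[i,4]>=amin]
def plate(P,x,y,z=0.): # P=(px,py,yaw)
    c,s=np.cos(P[2]),np.sin(P[2]); return np.array([P[0]+c*x-s*y,P[1]+s*x+c*y,z])
E
python3 - <<'E'
from h import *
import pickle
from scipy.optimize import least_squares
T=pickle.load(open("top.pkl","rb"));S=pickle.load(open("scene.pkl","rb"))
for n,c in(("top",T),("scene",S)):
    h=cv2.cvtColor(c["img"],cv2.COLOR_BGR2HSV)
    print(n,"red",blobs(red(c)))
    y=((h[...,0]>18)&(h[...,0]<35)&(h[...,1]>180)&(h[...,2]>120)).astype(np.uint8)
    print("yel",blobs(y))
    g=cv2.inRange(c["img"],(85,85,65),(140,140,125)); print(c["img"][300,200] if n=="top" else c["img"][240,260])
h=cv2.cvtColor(T["img"],cv2.COLOR_BGR2HSV)
m=((h[...,0]>70)&(h[...,0]<100)&(h[...,1]>30)).astype(np.uint8)
m=cv2.morphologyEx(m,cv2.MORPH_OPEN,np.ones((3,3)))
k=max(cv2.findContours(m,0,1)[0],key=cv2.contourArea)
b=cv2.boxPoints(cv2.minAreaRect(cv2.convexHull(k)));W=np.array([ray(T,p,.012) for p in b])
print(b,W,[np.linalg.norm(W[i]-W[i-1]) for i in range(4)])
cv2.imwrite("pics/crops.png",np.hstack([cv2.resize(T["img"][190:250,325:405],(400,300),interpolation=2),cv2.resize(S["img"][265:325,250:330],(400,300),interpolation=2)]))
E
```

```text
top red [(np.int32(282), array([368.1, 212.9]), array([359, 200,  21,  24], dtype=int32)), (np.int32(39), array([287.9, 266.3]), array([285, 263,   7,   8], dtype=int32))]
yel [(np.int32(42), array([320.9, 165.3]), array([318, 162,   7,   8], dtype=int32)), (np.int32(590), array([271.1, 227.6]), array([244, 220,  53,  17], dtype=int32)), (np.int32(191), array([327.8, 234.2]), array([317, 229,  22,  11], dtype=int32)), (np.int32(123), array([  1.3, 349.7]), array([  0, 334,   5,  38], dtype=int32))]
[206 212 194]
scene red [(np.int32(83), array([322.8, 231.6]), array([320, 223,   6,  18], dtype=int32)), (np.int32(343), array([285., 295.]), array([275, 281,  22,  25], dtype=int32))]
yel [(np.int32(480), array([357.3, 242.8]), array([335, 230,  50,  28], dtype=int32)), (np.int32(180), array([309.2, 264.4]), array([299, 257,  21,  16], dtype=int32))]
[69 71 75]
[[345. 226.]
 [348. 226.]
 [348. 229.]
 [345. 229.]] [[ 0.58625685 -0.00910412  0.012     ]
 [ 0.58637184 -0.01487114  0.012     ]
 [ 0.58052892 -0.01492906  0.012     ]
 [ 0.58041396 -0.00916641  0.012     ]] [np.float64(0.005843225416918281), np.float64(0.005768169222464895), np.float64(0.005843208754089493), np.float64(0.005763792247213622)]
```

View pics/crops.png

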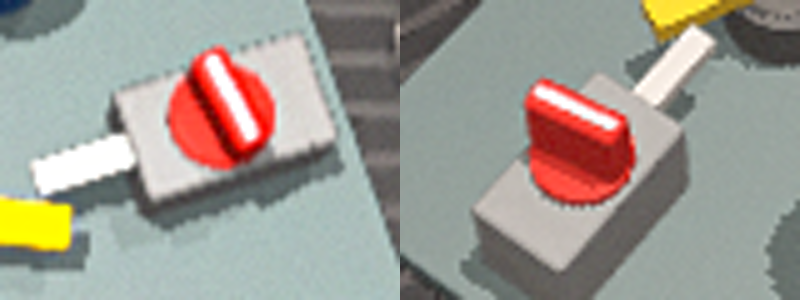

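The crops show the wing clearly: in the top view its white line runs from about pixel (366,201.6) to (375.4,217.6). The bolt points at the arm's tail.

```bash
python3 - <<'E'
from h import *
import pickle
from scipy.optimize import least_squares
T=pickle.load(open("top.pkl","rb"));S=pickle.load(open("scene.pkl","rb"))
im=T["img"].astype(int)
m=((im.max(2)>95)&(im[...,1]-im[...,2]>4)).astype(np.uint8)
m[:, :140]=0;m[:,420:]=0;m[:130]=0;m[340:]=0
m=cv2.morphologyEx(m,cv2.MORPH_OPEN,np.ones((3,3)))
k=max(cv2.findContours(m,0,1)[0],key=cv2.contourArea)
b=cv2.boxPoints(cv2.minAreaRect(cv2.convexHull(k)));W=np.array([ray(T,p,.012) for p in b])
print(b,W.round(4),[np.linalg.norm(W[i]-W[i-1]).round(4) for i in range(4)])
corn=[(145,-175),(-105,-175),(-105,275),(145,275)]
px=[(369,140),(410,258),(187,331),(150,205)]
bx=[min(b,key=lambda q:np.hypot(*(q-p))) for p in px]
L=[(T,q,(x/1e3,y/1e3,.012)) for q,(x,y) in zip(bx,corn)]
L+=[(T,(287.9,266.0),(-.05,.052,.060)),(S,(323,224.5),(-.05,.052,.062)),(T,(370.7,209.6),(-.004,-.12,.099))]
f=lambda P:np.concatenate([pix(c,plate(P,*p))-q for c,q,p in L])
s=least_squares(f,[.55,.08,.3],loss="soft_l1");P=s.x;print("P",P,np.degrees(P[2]));print(f(P).reshape(-1,2).round(1))
np.save("P.npy",P)
a=ray(T,(366,201.6),.099);c=ray(T,(375.4,217.6),.099);print("wing",a,c,(a+c)/2,np.linalg.norm(a-c),np.degrees(np.arctan2(*(a-c)[1::-1])))
# scene white line ends crop/5 + (250,265)
a=ray(S,(250+(535-400)/5,265+88/5),.099);c=ray(S,(250+(618-400)/5,265+126/5),.099);print("wingS",a,c,(a+c)/2,np.linalg.norm(a-c),np.degrees(np.arctan2(*(a-c)[1::-1])))
print("knob",plate(P,-.004,-.12),"roller top view",ray(T,(237,219.5),.1),"scene",ray(S,(383,217.5),.1))
ro=lambda q:plate(P,.125*np.cos(1.1345+q),.125*np.sin(1.1345+q))
print("roller pred",ro(0),ro(.5),ro(.96),"stop",plate(P,-.05,.052),"pulleys",plate(P,.1,-.06),plate(P,.1,.23))
print("holder",ray(T,(421,198),.0),"block",ray(T,(245,347),.032),"mallet",ray(T,(334,321),.034))
E
```

```text
[[144.4046  209.96497]
 [370.00125 135.63544]
 [410.53418 258.65637]
 [184.93753 332.9859 ]] [[ 0.6099  0.3787  0.012 ]
 [ 0.7675 -0.0564  0.012 ]
 [ 0.5256 -0.1347  0.012 ]
 [ 0.3771  0.2885  0.012 ]] [np.float64(0.2497), np.float64(0.4627), np.float64(0.2542), np.float64(0.4485)]
P [0.56678678 0.06471505 0.34051028] 19.50980185773646
[[-2.3  2.7]
 [ 0.3 -0.3]
 [-0.2  0.6]
 [ 3.3 -0.8]
 [ 0.  -0. ]
 [ 0.3 -0.3]
 [ 0.2 -0.5]]
wing [ 0.61662083 -0.0409258   0.099     ] [ 0.58791927 -0.05779931  0.099     ] [ 0.60227005 -0.04936256  0.099     ] 0.03329406687176239 30.45106537964731
wingS [ 0.58904079 -0.06014574  0.099     ] [ 0.61888501 -0.04353581  0.099     ] [ 0.6039629  -0.05184078  0.099     ] 0.03415504363333479 -150.90169160514176
knob [ 0.60309262 -0.04973095  0.        ] roller top view [0.57941054 0.18817447 0.1       ] scene [0.57860444 0.18825498 0.1       ]
roller pred [0.57874174 0.18914205 0.        ] [0.51762476 0.17964153 0.        ] [0.47171364 0.14586982 0.        ] stop [0.50229122 0.09703103 0.        ] pulleys [0.68108331 0.0415568  0.        ] [0.58423256 0.31490626 0.        ]
holder [ 0.64676173 -0.15789201  0.        ] block [0.35438539 0.17298763 0.032     ] mallet [0.40485618 0.01057192 0.034     ]
```

```bash
python3 -m creep '[[[-40,-35,0,0,0,0],[-40,-35,0,0,0,0],[-40,-35,0,0,0,0],[-40,-35,0,0,0,0],[-40,-35,0,0,0,0],[-40,-35,0,0,0,0],[-40,-35,0,0,0,0],[-40,-35,0,0,0,0]]]' 50 60
python3 -m creep '[[[-40,-35,0,0,0,0],[-40,-35,0,0,0,0],[-40,-35,0,0,0,0],[-40,-35,0,0,0,0],[-40,-35,0,0,0,0],[-40,-35,0,0,0,0],[-40,-35,0,0,0,0]]]'
python3 -m creep '[[[0,0,0,0,0,10],[0,0,0,0,0,10],[0,0,0,0,0,10],[0,0,0,0,0,10],[0,0,0,0,0,10],[0,0,0,0,0,10],[0,0,0,0,0,10]]]'
python3 -m creep '[[[0,0,0,0,0,10],[0,0,0,0,0,10],[0,0,0,0,0,10],[0,0,0,0,0,10],[0,0,0,0,0,10],[0,0,0,0,0,10],[0,0,0,0,0,5.5],[0,0,0,0,0,0]]]'
cat > go.py <<'E'
import sys,numpy as np
from bench import readout
s=readout.read_state();R=np.array(s["tool_rot"]);p=np.array(s["tool_pos"])
print("t",s["clock"],"pos",p.round(4),"yawY",np.degrees(np.arctan2(R[1,1],R[0,1])).round(2),"q",np.round(s["q"],1),"F",np.round(s["ft_force"],1),"M",np.round(s["wrist_torque"],2),"w",s["width"],s["gripper_force"])
if len(sys.argv)>3: print("shift mm",(R.T@(np.array(list(map(float,sys.argv[1:4])))-p)*1e3).round(1))
E
python3 go.py .603 -.05 .095
```

```text
clock: 1.1
tool_pos: [0.3935, 0.2571, 0.2559]
tool_rot: [[-0.971, 0.238, -0.0], [0.238, 0.971, -0.0], [0.0, -0.0, -1.0]]
ft_force: [0.6, -0.3, -0.6]
width: 0.0499
gripper_force: 0.0
clock: 1.98
tool_pos: [0.6071, -0.0475, 0.2557]
tool_rot: [[-0.971, 0.239, -0.001], [0.239, 0.971, 0.0], [0.001, 0.0, -1.0]]
ft_force: [0.1, 0.4, -0.3]
width: 0.05
gripper_force: 0.0
clock: 2.85
tool_pos: [0.6062, -0.0459, 0.2556]
tool_rot: [[-0.102, 0.995, -0.001], [0.995, 0.102, 0.0], [0.0, -0.001, -1.0]]
ft_force: [-0.6, -0.0, 0.5]
width: 0.0501
gripper_force: 0.0
clock: 3.85
tool_pos: [0.6062, -0.0459, 0.2557]
tool_rot: [[0.859, 0.512, -0.001], [0.512, -0.859, 0.0], [-0.001, -0.001, -1.0]]
ft_force: [-1.2, -0.1, -0.1]
width: 0.0498
gripper_force: 0.0
t 3.85 pos [ 0.6062 -0.0459  0.2557] yawY -59.23 q [-11.3   0.8  94.8   0.   84.5  47.9] F [-1.2 -0.1 -0.1] M [ 0.03 -0.01  0.02] w 0.049750803023761364 0.0
shift mm [ -4.7   1.9 160.7]
```

```bash
python3 -m creep '[[[-5,2,30,0,0,0],[0,0,40,0,0,0],[0,0,40,0,0,0],[0,0,25,0,0,0],[0,0,15,0,0,0],[0,0,11,0,0,0],[0,0,0,0,0,0]]]' >/dev/null; python3 go.py .603 -.05 .095; python3 -m creep '[[[0,0,0,0,0,0],[0,0,0,0,0,0],[0,0,0,0,0,0],[0,0,0,0,0,0],[0,0,0,0,0,0]]]' 0 50 >/dev/null; python3 go.py .603 -.05 .095
python3 - <<'E'
from bench import imaging
import cv2,numpy as np
a=imaging.capture("scene")["img"][200:360,200:400];w=imaging.capture("wrist")["img"]
cv2.imwrite("pics/g1.png",np.hstack([cv2.resize(a,(400,320)),cv2.resize(w,(400,320))]))
E
```

```text
t 4.725 pos [ 0.6032 -0.0503  0.0951] yawY -59.28 q [-11.8   9.  102.2  -0.   68.9  47.5] F [ 0.7 -0.3  0.5] M [-0.04 -0.02 -0.02] w 0.04986407364115501 0.0
shift mm [-0.  -0.3  0.1]
t 5.35 pos [ 0.6046 -0.051   0.0968] yawY -59.3 q [-1.180e+01  8.900e+00  1.021e+02 -1.000e-01  6.880e+01  4.750e+01] F [ 3.2 -3.7  4.1] M [-0.56 -0.42  0.02] w 0.013400334857668218 52.202108502388
shift mm [-0.9 -1.7  1.8]
```

View pics/g1.png

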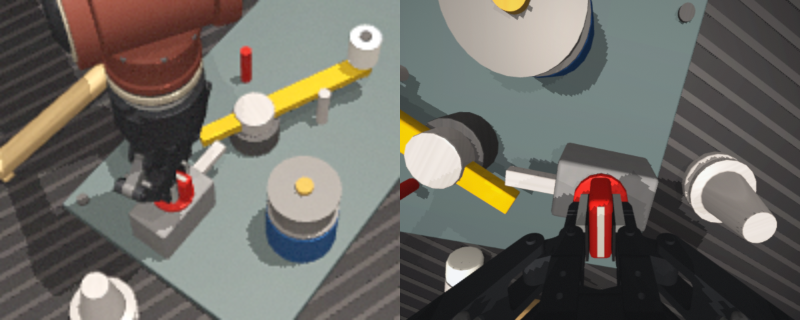

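The wing is pinched squarely: both views show the fingers on either side of it and the opening reads 13.4 mm. Now I'll turn it counter-clockwise.

```bash
python3 -m creep '[[[0.5,1,-2,0,0,0],[0,0,0,0,0,-7],[0,0,0,0,0,-7],[0,0,0,0,0,-7],[0,0,0,0,0,-7],[0,0,0,0,0,-7],[0,0,0,0,0,-7],[0,0,0,0,0,-7]]]' >/dev/null; python3 go.py .603 -.05 .095; python3 -m creep '[[[0,0,0,0,0,-5],[0,0,0,0,0,-5],[0,0,0,0,0,-3],[0,0,0,0,0,0]]]'>/dev/null; python3 go.py .603 -.05 .095
```

```text
t 6.45 pos [ 0.6045 -0.051   0.0969] yawY -10.09 q [-11.9   9.  102.   -0.   69.   -1.8] F [ 4.6 -2.9 -2.1] M [-0.52 -0.67 -0.12] w 0.013009827930054754 51.38468027114868
shift mm [ 0.8 -1.6  1.9]
t 6.95 pos [ 0.6044 -0.051   0.0968] yawY 2.72 q [-11.8   9.  102.   -0.   69.  -14.6] F [ 5.1 -3.  -1.9] M [-0.42 -0.62  0.05] w 0.013209314798680632 51.36319577693939
shift mm [ 1.1 -1.3  1.8]
```

```bash
python3 -m creep '[[[0,0,0,0,0,-4],[0,0,0,0,0,-4],[0,0,0,0,0,0]]]' >/dev/null; python3 go.py; python3 -m creep '[[[0,0,0,0,0,-3],[0,0,0,0,0,-2],[0,0,0,0,0,0]]]'>/dev/null; python3 go.py
```

```text
t 7.325 pos [ 0.6044 -0.0511  0.0969] yawY 10.58 q [-11.9   9.  102.    0.   69.  -22.5] F [ 3.3 -3.6 -1.9] M [-0.54 -0.62 -0.7 ] w 0.012974415343029422 52.45318114757538
t 7.7 pos [ 0.6044 -0.0511  0.097 ] yawY 15.29 q [-1.19e+01  9.00e+00  1.02e+02  1.00e-01  6.90e+01 -2.72e+01] F [ 5.4 -2.8 -1.9] M [-0.6  -0.54 -2.68] w 0.013024346146476738 94.92072153836489
```

The moment climbs at about 10°, so the knob is on its end stop. I'll relax slightly, release and lift, then look.

```bash
python3 -m creep '[[[0,0,0,0,0,4],[0,0,0,0,0,0]]]' >/dev/null; python3 go.py; python3 -m creep '[[[0,0,0,0,0,0],[0,0,0,0,0,0],[0,0,0,0,0,0],[0,0,-20,0,0,0],[0,0,-40,0,0,0],[0,0,-40,0,0,0],[0,0,0,0,0,0]]]' 60 60 >/dev/null; python3 go.py .579 .189 .195
python3 - <<'E'
from bench import imaging
import cv2,numpy as np
a=imaging.capture("wrist")["img"];cv2.imwrite("pics/w2.png",a)
E
```

```text
t 7.95 pos [ 0.6044 -0.0511  0.0969] yawY 11.53 q [-11.9   9.  102.    0.   69.  -23.4] F [ 4.9 -3.8 -1.7] M [-0.55 -0.68 -1.18] w 0.013221855417748694 58.30644607543945
t 8.825 pos [ 0.607  -0.0513  0.2042] yawY 11.72 q [-11.8   2.7  97.8   0.   78.9 -23.6] F [0.9 1.1 0.4] M [-0.02  0.01 -0.02] w 0.06023689451011089 0.0
shift mm [241.1  21.3   8.4]
```

View pics/w2.png

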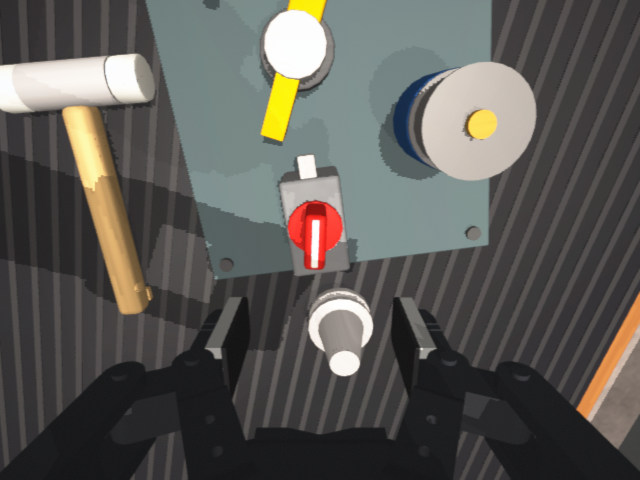

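The wing now lies across its start direction (315,240) and the bolt at (307,165) is clear of the tail. Next, over to the roller.

```bash
python3 -m creep '[[[48,4,0,0,0,0],[48,4,0,0,0,0],[48,4,0,0,0,0],[48,4,0,0,0,0],[49,5,0,0,0,0],[0,0,0,0,0,9],[0,0,0,0,0,8.2],[0,0,0,0,0,0]]]' 60 60 >/dev/null; python3 go.py .5787 .1887 .094
```

```text
t 9.875 pos [0.5751 0.1895 0.1963] yawY -5.37 q [11.2  3.  98.3  0.  78.9 16.6] F [ 0.2  0.1 -0.8] M [ 0.    0.03 -0.01] w 0.06021567802823633 0.0
shift mm [ -0.4   3.8 102.3]
```

```bash
python3 -m creep '[[[-0.5,4,30,0,0,0],[0,0,30,0,0,0],[0,0,20,0,0,0],[0,0,12,0,0,0],[0,0,10,0,0,0],[0,0,0,0,0,0]]]' >/dev/null; python3 go.py .5787 .1887 .094;  python3 -m creep '[[[0,0,0,0,0,0],[0,0,0,0,0,0],[0,0,0,0,0,0],[0,0,0,0,0,0]]]' 0 60 >/dev/null; python3 go.py .5787 .1887 .094
```

```text
t 10.625 pos [0.5797 0.1884 0.095 ] yawY -5.48 q [ 11.    9.5 101.6   0.   68.9  16.5] F [ 0.3 -0.7 -0.1] M [-0.05  0.01  0.  ] w 0.06019061830959117 0.0
shift mm [ 0.2 -1.   1. ]
t 11.125 pos [0.5809 0.1887 0.0967] yawY -5.5 q [ 11.    9.5 101.5  -0.   68.9  16.5] F [ 1.8 -0.1  4.2] M [-0.02 -0.21 -0.05] w 0.030233505850552064 59.503387212753296
shift mm [-0.2 -2.2  2.7]
```

The opening reads 30 mm at 60 N, so the roller is held. Now the swing.

```bash
python3 -m creep '[[[-0.5,-10.9,0,0,0,-5],[-0.5,-10.9,0,0,0,-5],[-0.5,-10.9,0,0,0,-5],[-0.5,-10.9,0,0,0,-5],[-0.5,-10.9,0,0,0,-5],[-0.5,-10.9,0,0,0,-5],[0,0,0,0,0,0]]]' >/dev/null; python3 go.py .5213 .1814 .094;  python3 -m creep '[[[-0.5,-10.9,0,0,0,-5],[-0.5,-10.9,0,0,0,-5],[-0.5,-10.9,0,0,0,-5],[-0.5,-10.9,0,0,0,-5],[0,0,0,0,0,0]]]' >/dev/null; python3 go.py .4717 .1459 .094
```

```text
t 12.0 pos [0.5169 0.1782 0.0967] yawY 24.45 q [ 1.120e+01  1.200e+00  1.104e+02  1.000e-01  6.820e+01 -1.330e+01] F [2.8 2.7 5.7] M [ 0.22 -0.32 -0.3 ] w 0.030671493693631983 60.060904026031494
shift mm [1.1 5.3 2.7]
t 12.625 pos [0.481  0.1539 0.0966] yawY 44.4 q [  9.2  -4.6 116.    0.2  68.4 -35.2] F [1.8 3.9 6. ] M [ 0.58 -0.18 -0.46] w 0.03019348953900675 60.195263028144836
shift mm [  0.8 -12.3   2.6]
```

```bash
python3 -m creep '[[[-0.5,-10.9,0,0,0,-5],[0,0,0,0,0,0]]]' >/dev/null; python3 go.py .4717 .1459 .094;  python3 -m creep '[[[0,-3,0,0,0,-1],[0,0,0,0,0,0]]]' >/dev/null; python3 go.py .4717 .1459 .094; python3 -m creep '[[[0,-2,0,0,0,0],[0,0,0,0,0,0]]]' >/dev/null; python3 go.py .4717 .1459 .094
```

```text
t 12.875 pos [0.4736 0.146  0.0966] yawY 49.39 q [  8.4  -5.9 117.3   0.2  68.5 -41. ] F [1.1 5.7 5.8] M [ 0.62  0.   -0.57] w 0.030155873439384483 60.258187651634216
shift mm [ 1.3 -1.3  2.6]
t 13.125 pos [0.4727 0.145  0.0967] yawY 50.29 q [  8.3  -6.2 117.5   0.3  68.4 -42.2] F [ 5.6 10.5  1.5] M [ 1.23 -0.64 -0.85] w 0.03031595242780621 60.14112889766693
shift mm [1.4 0.  2.7]
t 13.375 pos [0.4726 0.1448 0.0968] yawY 50.28 q [  8.1  -6.4 117.7   0.5  68.2 -42.3] F [12.1 16.3 -3.7] M [ 2.   -1.24 -0.89] w 0.030448496241454934 60.10355830192566
shift mm [1.4 0.2 2.8]
```

Motion has stopped and the force has risen to about 20 N right at the predicted stop position. I'll check this in the images.

```bash
python3 - <<'E'
from bench import imaging
import cv2,numpy as np
a=imaging.capture("scene")["img"][120:380,180:480];t=imaging.capture("top")["img"][120:380,80:440]
cv2.imwrite("pics/f.png",np.hstack([cv2.resize(a,(400,347)),cv2.resize(t,(400,347))]))
E
python3 -m creep '[[[0,0,0,0,0,0],[0,0,0,0,0,0],[0,0,0,0,0,0],[0,0,0,0,0,0]]]' >/dev/null; python3 go.py
```

```text
t 13.975 pos [0.4726 0.1448 0.0968] yawY 50.29 q [  8.2  -6.4 117.7   0.5  68.2 -42.3] F [11.3 16.3 -2.3] M [ 1.99 -1.27 -0.87] w 0.03039598294484701 60.09883224964142
```

View pics/f.png

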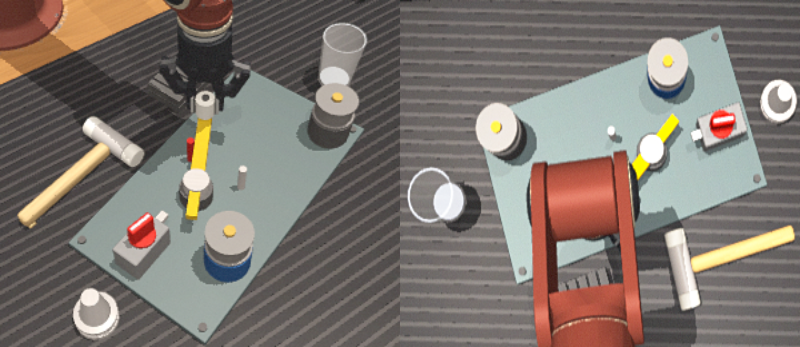

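The bar lies against the red pin (190,150 in the left view), the knob (723,123 in the right view) is still turned, and the bystanders haven't moved. Handing in.

```bash
python3 -c "from bench import order; print(order.finish_job())"
```

```text
the job is handed in; nothing more can be done
None
```

I turned the lock knob counter-clockwise to its end stop and swung the tensioner arm onto the red stop pin; I handed the job in at about 14 s with the roller still gripped and pressed there at roughly 20 N, and the final pictures show the lock free and the bystanders unmoved.

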